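# Sweep the loose buttons into the catch tray

## Task

Sweep the three big coat buttons (red, blue and green) across the sewing table with your closed fingertips, in through the open side of the wooden catch tray, until all three lie flat, side by side rather than one on another, and wholly inside it. Slide them along the table and do not pick any of them up; leave the thread spools, pincushion, jar and embroidery hoop standing where they are.

Things in the scene. Friction and masses are not known exactly. Their poses are not given: they have to be found in the camera images.
- tray: catch tray fixed to the table: three beech rails, 12 mm thick, 22 mm high, round grey felt; no floor step, no lip at the open side. Origin: centre of the inside, table height. x points from the open side (x = -75 mm) to the back rail (inner face x = 75 mm); side rails' inner faces at y = +-110 mm; z up. The open side faces the robot's right (world -y), turned up to 17 degrees
- button_red: red coat button of lacquered wood, a flat disc 40 mm across and 10 mm thick with four dark holes, about 15 g, loose, lying flat on the table at the start. Origin: centre of its underside; z up
- button_blue: blue coat button of lacquered wood, a flat disc 40 mm across and 10 mm thick with four dark holes, about 15 g, loose, lying flat on the table at the start. Origin: centre of its underside; z up
- button_green: green coat button of lacquered wood, a flat disc 40 mm across and 10 mm thick with four dark holes, about 15 g, loose, lying flat on the table at the start. Origin: centre of its underside; z up
- spool_purple: thread spool, wooden ends and purple thread, standing upright, 34 mm across and 48 mm high, 60 g, loose; a bystander. Origin: centre of its underside; z up
- spool_yellow: thread spool, wooden ends and yellow thread, standing upright, 34 mm across and 48 mm high, 60 g, loose; a bystander. Origin: centre of its underside; z up
- spool_pink: thread spool, wooden ends and pink thread, standing upright, 34 mm across and 48 mm high, 60 g, loose; a bystander. Origin: centre of its underside; z up
- pincushion: dark red domed pincushion on a round wooden foot, 60 mm across, 44 mm high with its pin heads, 150 g, loose; a bystander. Origin: centre of its underside; z up
- jar: closed amber jar with white cap, 60 mm across and 75 mm high, loose; a bystander on the far side. Origin: centre of its underside; z up
- hoop: round wooden embroidery hoop lying flat, 156 mm across and 12 mm high, with a brass screw sticking out 16 mm at its +x side, loose; a bystander on the far side. Origin: its centre, on the table; z up
Mind the look-alikes: they are no part of the job. Several things look just like the button_blue: the one meant starts farthest to the robot's left. Of the things shaped like the button_green, the green one is meant.

How it is judged:
By the outcome, as a careful person would: the job done as asked, in the order asked, and still so for the second after the job is handed in, with the robot touching nothing.
It also fails if it takes over 64 s, if anything falls off the work surface, if the arm or the gripper's body presses on something with over 40 N, if the wrist force passes 120 N, or if a joint passes its speed limit or range.

## Robot

A 7-joint arm with a two-finger parallel gripper is mounted at the origin on the work surface. World frame = base frame: x ahead of the robot, y to its left, z up, the work surface at z = 0. Lengths are in m, angles in degrees, forces in N, time in s.
With the tool pointing down it reaches from about 0.4 to 0.875 m from the base axis. Payload 6.5 kg.
Tool frame: the origin (TCP) lies on the centre line of the jaws, within the pads' length; the fingertips stand 14 mm ahead of it and the grasp point (between the pads) lies 5 mm behind it; z points along the fingers, y is the line along which they close (so a half turn about z gives the same grasp; the last joint's range is limited). The gripper opens to 85 mm and grips with 20 to 120 N. Pads are 22 mm wide; open, the fingers measure 114 mm over their backs; the gripper's body (76 mm by 85 mm) begins 54 mm behind the grasp point. The pads swing forward as they close: fully open they stand 13 mm farther back than shut.
Start: joints at [73.442, 30.733, -0.252, 88.115, 0.149, 61.152, -4.079], TCP at [0.144, -0.634, 0.245] pointing down, gripper open.
Joint ranges: [-154.64, 154.64], [-21.42, 123.67], [-72.66, 72.17], [13.99, 137.28], [-74.86, 254.86], [10.95, 109.41], [-158.01, 158.01]. Speed limits (degrees/s): [136.94, 136.94, 180, 180, 180, 180, 180].

## Interface

Orientations are given as [roll, pitch, yaw] about the fixed x, y, z axes, in that order (R = Rz(yaw) Ry(pitch) Rx(roll)).
In Python, from workcell import arm gives the robot as it stands.
- The arm moves only by the tool move_arm, never from a script. Its argument "deltas" is a list of rows, each an object with "claw": the closure, from 0 (fully open) to 1 (shut); "delta_pos": the shift along the tool's x, y, z in m, a list of three; "angular": the turn, a rotation vector about the tool's x, y, z in rad, a list of three. In form: [{"claw": claw, "delta_pos": [dx, dy, dz], "angular": [wx, wy, wz]}, ...]. A call has 1 to 12 rows; each row is the pose to reach, as a shift and turn from the pose commanded when the call began, along the tool's axes at that moment; what a row does not reach only later rows make up. A row lasts 1/12 s, in which the tool goes at most 41.7 mm and 7.16 degrees, less where a joint would pass 70% of its speed; a pose out of reach is approached as far as the arm can. A call with a gripper value outside its range is refused whole. The fingers move at their own pace and stop on an object; "grip_force" is the grip in N (left out, the last holds). Time passes only in rows, so rows that repeat a pose let the fingers close. It gives the time, the measured TCP pose, the force, the opening and the grip force at its end, in the units of the state.
- arm.get_obs(): the state, without advancing time (a new reading comes with each control period).
- arm.capture(name): name is "side" or "top" or "wrist"; returns (picture, depth): 400x640x3 uint8, red, green, blue; 400x640 float32, m along the optical axis (not along the pixel's ray), 0 where there is no reading.
- arm.get_calibration(name): a dict with "camera_matrix" (3x3 intrinsics, pixels), "rvec" (rotation vector, rad) and "tvec" (3), from world to camera coordinates, as OpenCV has them; the wrist camera has in their place "mount" (4x4, takes a point from camera to tool coordinates, whose origin is the TCP and whose axes are the flange's). Camera axes: x right, y down, z forward; pixel columns grow to the right and rows downward; lengths in m; the calibration is good to about 2 mm. A picture is of the moment at which its call begins: read the wrist's pose just before it. get_calibration takes no time and is no camera call.
- arm.sign_off(): hands the job in; it is judged then, once.
The state is a dict: "t": time; "qpos": joint angles; "joint_velocities": joint speeds; "joint_torque": joint torques, N m; "position": TCP position; "ee_rot": TCP orientation; "contact_force": force on the tool from outside, world axes, zero at the start; "torque": the same for the moment, N m; "gripper_width": finger opening in m; "gripper_force": force on a finger pad.
Only numpy, scipy, OpenCV 4.12 (cv2) and the standard library are available. Lean on these libraries where they do the work, as an engineer would, in place of code of your own. Each camera call takes 0.05 s, during which the arm holds its last target. There are 200 camera calls.

## Working session

There is one attempt and no reset: what is moved stays moved. The work goes in short steps, Python scripts to look and compute and a tool call to move; the robot and the scene stay as the last step left them, time stands still between calls to the robot, and variables do not carry over. Pictures are saved under pics/ and viewed, at most 10 in all, crops included, and the job is handed in when it is done.

Besides the shell and the picture viewer there is one more tool, called after "Request:" by a JSON object that holds its "method" and its "body". move_arm: Moves the arm, as the interface text tells. Its arguments: {"type":"object","properties":{"deltas":{"type":"array","items":{"type":"object","properties":{"claw":{"type":"number"},"delta_pos":{"type":"array","items":{"type":"number"}},"angular":{"type":"array","items":{"type":"number"}}}}},"grip_force":{"type":"number"}},"required":["deltas"]}

```bash
mkdir -p pics && ls && python3 - <<'E'
from workcell import arm
import cv2,numpy as np
for n in ("top","side"):
    p,d=arm.capture(n); c=arm.get_calibration(n)
    cv2.imwrite(f"pics/{n}0.png",p[:,:,::-1]); np.savez(f"{n}0.npz",p=p,d=d)
    R=cv2.Rodrigues(np.array(c["rvec"]))[0]; print(n,c["camera_matrix"],"campos",-R.T@np.ravel(c["tvec"]),R.round(2).tolist())
o=arm.get_obs();print(o["t"],o["position"],o["ee_rot"],o["gripper_width"])
E
```

```text
pics
top [[367.85990651   0.         325.40645427]
 [  0.         367.85990651 192.70073219]
 [  0.           0.           1.        ]] campos [ 0.44885935 -0.01443767  0.71472659] [[-0.21, -0.98, -0.01], [-0.95, 0.21, -0.22], [0.21, -0.04, -0.98]]
side [[397.52115092   0.         317.13365406]
 [  0.         397.52115092 202.06420568]
 [  0.           0.           1.        ]] campos [0.25386491 0.47341026 0.6161759 ] [[-0.84, -0.55, -0.01], [-0.38, 0.6, -0.71], [0.39, -0.59, -0.71]]
0.1 [ 0.14354112 -0.63340804  0.24449682] [-1.79911412e+02  4.93512891e-03  1.27727332e+01] 0.08552519258263933
```

View pics/top0.png

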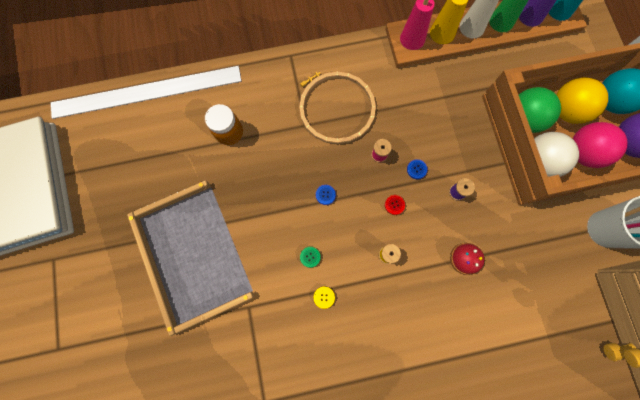

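View pics/side0.png

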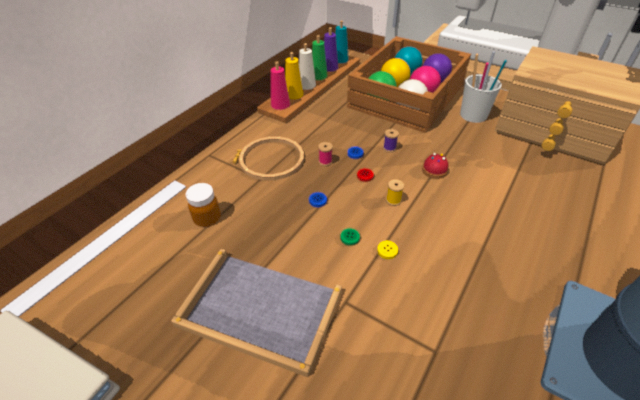

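The top view shows blue-button candidates at (326,195) and (417,169). Image left is world +y, the robot's left, so (326,195) is the one meant. The green disc is at (310,257), with its yellow look-alike at (324,298). Red is at (396,205), and the tray's open side is on its right edge, between (207,185) and (250,297). The side view shows the same layout: blue (318,200), red (365,175), green (350,237).

```bash
cat > h.py <<'E'
import cv2,numpy as np
from workcell import arm
def cal(n):
    c=arm.get_calibration(n);K=np.array(c["camera_matrix"]);R=cv2.Rodrigues(np.array(c["rvec"]))[0];t=np.ravel(c["tvec"]);return K,R,t
def ray(n,uv,z):
    K,R,t=cal(n);C=-R.T@t;d=R.T@np.linalg.inv(K)@np.array([uv[0],uv[1],1.]);return C+d*(z-C[2])/d[2]
def tri(uv1,uv2):
    P=[np.array(K)@np.c_[R,t] for K,R,t in (cal("top"),cal("side"))]
    X=cv2.triangulatePoints(P[0],P[1],np.float64(uv1).reshape(2,1),np.float64(uv2).reshape(2,1));return (X[:3]/X[3]).ravel()
HS={"red":[(0,8),(174,180)],"blue":[(105,123)],"green":[(62,85)],"yellow":[(24,32)]}
def blobs(p,col,amin=100,amax=900,smin=150):
    h=cv2.cvtColor(p,cv2.COLOR_RGB2HSV);m=0
    for a,b in HS[col]: m=m|cv2.inRange(h,(a,smin,60),(b,255,255))
    m=cv2.morphologyEx(m,cv2.MORPH_CLOSE,np.ones((5,5)))
    n,l,s,c=cv2.connectedComponentsWithStats(m)
    return [(c[i].round(1),int(s[i,4]),s[i,:4].tolist()) for i in range(1,n) if amin<s[i,4]<amax]
E
python3 - <<'E'
from h import *
im={n:np.load(n+"0.npz")["p"] for n in("top","side")}
for c in HS:
    for n in im:
        for b in blobs(im[n],c): print(c,n,b[0],b[1],b[2],ray(n,b[0],0.009).round(4)[:2])
def felt(n):
    h=cv2.cvtColor(im[n],cv2.COLOR_RGB2HSV);m=cv2.inRange(h,(0,0,50),(180,60,170))
    k,l,s,c=cv2.connectedComponentsWithStats(cv2.morphologyEx(m,cv2.MORPH_OPEN,np.ones((5,5))))
    x=(100,230) if n=="top" else (180,345); 
    i=[i for i in range(1,k) if x[0]<c[i][0]<x[1] and s[i,4]>3000 and c[i][1]>200]
    for j in i:
        q=cv2.findContours((l==j).astype(np.uint8),0,2)[0][0]
        a=cv2.approxPolyDP(cv2.convexHull(q),6,True)[:,0]
        print(n,"felt",[(list(map(int,u)),ray(n,u,0).round(3)[:2].tolist()) for u in a])
felt("top");felt("side")
# standing things by hand pixels of the tops
for nm,a,b in (("pink",(382,146),(325,147)),("purple",(466,186),(391,133)),("yellowsp",(392,253),(396,185)),):
    print(nm,tri(a,b).round(3))
print("pinc",ray("top",(467,259),.02).round(3),ray("side",(435,165),.02).round(3))
h=im["top"][130:330,230:500]
cv2.imwrite("pics/crop.png",cv2.resize(h[:,:,::-1],None,fx=2.9,fy=2.9,interpolation=3))
E
```

```text
red top [418.5  21.9] 168 [400, 0, 35, 50] [ 0.9346 -0.3231]
red top [394.7 204.5] 338 [384, 195, 22, 20] [ 0.5518 -0.1702]
red top [468.2 258.4] 758 [453, 244, 32, 30] [ 0.4222 -0.2795]
red side [435.6 164.3] 399 [424, 154, 24, 21] [ 0.4245 -0.2904]
red side [364.9 174.4] 195 [357, 168, 17, 14] [ 0.5492 -0.1688]
red side [ 51.2 243.4] 197 [41, 230, 27, 27] [0.9761 0.3457]
blue top [416.8 169. ] 292 [407, 160, 20, 19] [ 0.6121 -0.2312]
blue top [325.3 194.4] 298 [316, 185, 20, 19] [ 0.6002 -0.0423]
blue side [355.  152.2] 137 [348, 147, 15, 11] [ 0.6094 -0.2297]
blue side [317.4 199.2] 193 [309, 193, 18, 14] [ 0.5977 -0.041 ]
green top [506.8  14.1] 747 [490, 0, 38, 32] [ 0.9117 -0.5173]
green top [309.8 256.6] 316 [300, 247, 20, 20] [0.4887 0.0118]
green side [319.   59.2] 414 [313, 41, 13, 38] [ 0.962  -0.6115]
green side [383.1  77.5] 188 [370, 72, 26, 13] [ 0.7206 -0.6093]
green side [349.6 236.3] 239 [341, 229, 19, 16] [0.4861 0.0132]
yellow top [589.7  93.9] 648 [574, 81, 34, 27] [ 0.6925 -0.6249]
yellow top [323.9 297.2] 377 [314, 287, 21, 22] [0.4107 0.0013]
yellow side [395.   67.2] 294 [380, 59, 27, 28] [ 0.7186 -0.6921]
yellow side [387.3 249.2] 302 [378, 240, 20, 19] [0.4086 0.0025]
top felt [([211, 189], [0.662, 0.178]), ([250, 291], [0.45, 0.135]), ([177, 322], [0.424, 0.277]), ([141, 218], [0.633, 0.322])]
side felt [([227, 258], [0.662, 0.181]), ([331, 289], [0.456, 0.132]), ([304, 361], [0.423, 0.266]), ([189, 320], [0.628, 0.314])]
pink [ 0.66  -0.168  0.045]
purple [ 0.552 -0.301  0.045]
yellowsp [ 0.461 -0.136  0.044]
pinc [ 0.422 -0.273  0.02 ] [ 0.422 -0.273  0.02 ]
```

View pics/crop.png

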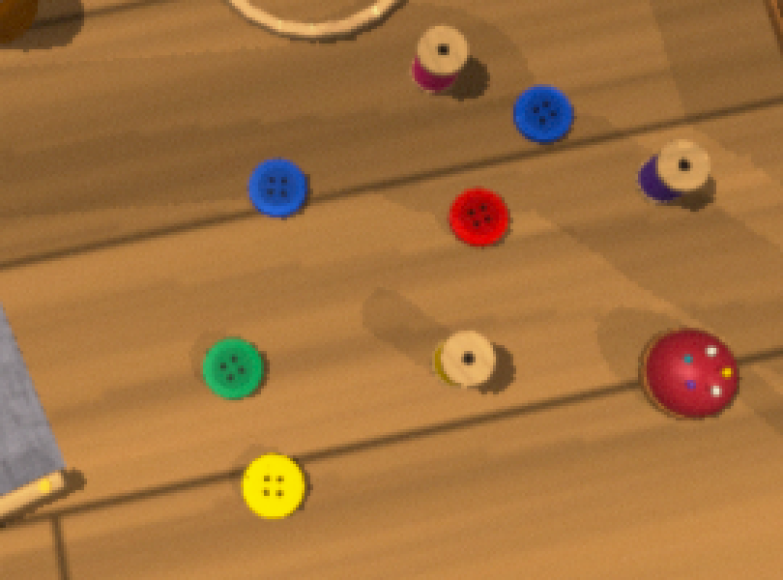

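The crop confirms two blue discs, at crop (278,188) and (543,113), i.e. image (326,195) and (417,169). The first is farther left (y = -0.042 against -0.231), so it is the one meant. The green disc (233,368) is the green one, and its yellow double (273,486) stays put. Both views agree on the heights: triangulated spool tops are at 45 mm, and the buttons' rays meet at 9 mm to within 3 mm. Next I move to just behind green.

Request:
{"method": "move_arm", "body": {"deltas": [{"claw":1,"delta_pos":[0.465,-0.498,0.095],"angular":[0,0,-1.348]},{"claw":1,"delta_pos":[0.465,-0.498,0.095],"angular":[0,0,-1.348]},{"claw":1,"delta_pos":[0.465,-0.498,0.095],"angular":[0,0,-1.348]},{"claw":1,"delta_pos":[0.465,-0.498,0.095],"angular":[0,0,-1.348]},{"claw":1,"delta_pos":[0.465,-0.498,0.095],"angular":[0,0,-1.348]},{"claw":1,"delta_pos":[0.465,-0.498,0.095],"angular":[0,0,-1.348]},{"claw":1,"delta_pos":[0.465,-0.498,0.095],"angular":[0,0,-1.348]},{"claw":1,"delta_pos":[0.465,-0.498,0.095],"angular":[0,0,-1.348]},{"claw":1,"delta_pos":[0.465,-0.498,0.095],"angular":[0,0,-1.348]},{"claw":1,"delta_pos":[0.465,-0.498,0.095],"angular":[0,0,-1.348]},{"claw":1,"delta_pos":[0.465,-0.498,0.095],"angular":[0,0,-1.348]},{"claw":1,"delta_pos":[0.465,-0.498,0.095],"angular":[0,0,-1.348]}]}}

```text
t: 1.1
position: [0.3936, -0.2045, 0.176]
ee_rot: [-180.0, 0.0, 90.3]
contact_force: [0.1, 0.2, 0.1]
gripper_width: -0.0002
gripper_force: 0.0
```

Request:
{"method": "move_arm", "body": {"deltas": [{"claw":1,"delta_pos":[0.17,0.096,0.05],"angular":[0,0,0]},{"claw":1,"delta_pos":[0.17,0.096,0.05],"angular":[0,0,0]},{"claw":1,"delta_pos":[0.17,0.096,0.05],"angular":[0,0,0]},{"claw":1,"delta_pos":[0.17,0.096,0.05],"angular":[0,0,0]},{"claw":1,"delta_pos":[0.17,0.096,0.05],"angular":[0,0,0]},{"claw":1,"delta_pos":[0.17,0.096,0.05],"angular":[0,0,0]},{"claw":1,"delta_pos":[0.17,0.096,0.12],"angular":[0,0,0]},{"claw":1,"delta_pos":[0.17,0.096,0.12],"angular":[0,0,0]},{"claw":1,"delta_pos":[0.17,0.096,0.14],"angular":[0,0,0]},{"claw":1,"delta_pos":[0.17,0.096,0.14],"angular":[0,0,0]},{"claw":1,"delta_pos":[0.17,0.096,0.14],"angular":[0,0,0]}]}}

```text
t: 2.02
position: [0.4884, -0.0363, 0.0357]
ee_rot: [-179.9, -0.0, 90.0]
contact_force: [-0.1, 0.2, 0.2]
gripper_width: 0.0
gripper_force: 0.0
```

Request:
{"method": "move_arm", "body": {"deltas": [{"claw":1,"delta_pos":[0,0,0.012],"angular":[0,0,0]},{"claw":1,"delta_pos":[0,0,0.017],"angular":[0,0,0]},{"claw":1,"delta_pos":[0,0,0.017],"angular":[0,0,0]}]}}

```text
t: 2.27
position: [0.4892, -0.0364, 0.019]
ee_rot: [-180.0, 0.0, 90.0]
contact_force: [0.2, -0.7, 0.2]
gripper_width: 0.0003
gripper_force: 0.0
```

```bash
cat > look.py <<'E'
import sys
from h import *
T0=np.array([.541,.230]);ex=np.array([-.215,.977]);ey=np.array([-.977,-.215])
name=sys.argv[1] if len(sys.argv)>1 else None
o=arm.get_obs();print("t",round(o["t"],2),"tcp",np.round(o["position"],4),"F",np.round(o["contact_force"],1))
for n in ("top","side"):
    p,d=arm.capture(n)
    if name: cv2.imwrite(f"pics/{name}_{n}.png",p[:,:,::-1])
    for c in ("red","blue","green"):
        for b in blobs(p,c,60,420):
            w=ray(n,b[0],.009)[:2]
            if .35<w[0]<.72 and -.3<w[1]<.4: print(n,c,b[1],"px",b[0],"xy",w.round(4),"tray mm",(1000*np.array([(w-T0)@ex,(w-T0)@ey])).round(0))
E
python3 look.py a
```

```text
t 2.27 tcp [ 0.4892 -0.0364  0.019 ] F [ 0.2 -0.7  0.2]
top red 70 px [378.4 156.7] xy [ 0.6533 -0.1628] tray mm [-408.  -25.]
top red 113 px [399.1 200.7] xy [ 0.5573 -0.1805] tray mm [-405.   72.]
top blue 295 px [416.7 168.9] xy [ 0.6124 -0.2311] tray mm [-466.   29.]
top blue 73 px [321.5 189.2] xy [ 0.6121 -0.0372] tray mm [-276.  -12.]
side red 402 px [435.7 164.6] xy [ 0.4239 -0.2894] tray mm [-482.  226.]
side blue 193 px [317.4 199.2] xy [ 0.5977 -0.041 ] tray mm [-277.    3.]
side green 237 px [349.7 236.3] xy [0.4859 0.0131] tray mm [-200.  100.]
```

View pics/a_side.png

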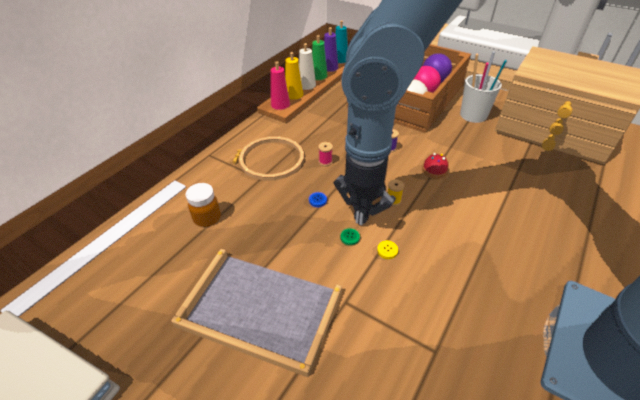

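The side view shows the fingertips at (361,218), just behind green at (350,237), and the buttons are still visible. I'll turn the face to the push heading and push in stages.

Request:
{"method": "move_arm", "body": {"deltas": [{"claw":1,"delta_pos":[0.01,0.001,0],"angular":[0,0,-0.075]},{"claw":1,"delta_pos":[0.02,0.0,0],"angular":[0,0,-0.075]},{"claw":1,"delta_pos":[0.03,-0.001,0],"angular":[0,0,-0.075]},{"claw":1,"delta_pos":[0.04,-0.0015,0],"angular":[0,0,-0.075]},{"claw":1,"delta_pos":[0.05,-0.0025,0],"angular":[0,0,-0.075]},{"claw":1,"delta_pos":[0.06,-0.003,0],"angular":[0,0,-0.075]},{"claw":1,"delta_pos":[0.07,-0.004,0],"angular":[0,0,-0.075]},{"claw":1,"delta_pos":[0.08,-0.005,0],"angular":[0,0,-0.075]},{"claw":1,"delta_pos":[0.088,-0.0055,0],"angular":[0,0,-0.075]},{"claw":1,"delta_pos":[0.095,-0.006,0],"angular":[0,0,-0.075]},{"claw":1,"delta_pos":[0.1,-0.0065,0],"angular":[0,0,-0.075]}]}}

```text
t: 3.28
position: [0.4827, 0.0649, 0.0192]
ee_rot: [180.0, -0.0, 94.3]
contact_force: [0.2, -0.1, 0.4]
gripper_width: -0.0
gripper_force: 0.1
```

```bash
python3 look.py
```

```text
t 3.28 tcp [0.4827 0.0649 0.0192] F [ 0.2 -0.1  0.4]
top red 72 px [378.3 156.6] xy [ 0.6536 -0.1627] tray mm [-408.  -26.]
top red 338 px [394.6 204.5] xy [ 0.5518 -0.17  ] tray mm [-393.   75.]
top blue 295 px [416.7 169. ] xy [ 0.6122 -0.231 ] tray mm [-466.   30.]
top blue 298 px [325.3 194.3] xy [ 0.6004 -0.0423] tray mm [-279.    0.]
side red 395 px [435.7 164.4] xy [ 0.4241 -0.2901] tray mm [-483.  226.]
side red 76 px [369.4 174.4] xy [ 0.5404 -0.1743] tray mm [-395.   88.]
side blue 98 px [313.8 199.3] xy [ 0.6042 -0.0366] tray mm [-274.   -4.]
side green 290 px [330.1 267.5] xy [0.4791 0.0982] tray mm [-115.   89.]
```

Request:
{"method": "move_arm", "body": {"deltas": [{"claw":1,"delta_pos":[-0.004,-0.001,0],"angular":[0,0,0.04]},{"claw":1,"delta_pos":[0.004,-0.001,0],"angular":[0,0,0.04]},{"claw":1,"delta_pos":[0.014,-0.0005,0],"angular":[0,0,0.04]},{"claw":1,"delta_pos":[0.024,0,0],"angular":[0,0,0.04]},{"claw":1,"delta_pos":[0.034,0.0003,0],"angular":[0,0,0.04]},{"claw":1,"delta_pos":[0.044,0.0007,0],"angular":[0,0,0.04]},{"claw":1,"delta_pos":[0.053,0.001,0],"angular":[0,0,0.04]},{"claw":1,"delta_pos":[0.06,0.0014,0],"angular":[0,0,0.04]},{"claw":1,"delta_pos":[0.065,0.0016,0],"angular":[0,0,0.04]}]}}

```text
t: 4.13
position: [0.4793, 0.1302, 0.0192]
ee_rot: [180.0, -0.0, 92.1]
contact_force: [-0.5, -0.8, -0.5]
gripper_width: -0.0004
gripper_force: 0.1
```

```bash
python3 look.py | grep -E "^t |green"
```

```text
t 4.13 tcp [0.4793 0.1302 0.0192] F [-0.5 -0.8 -0.5]
side green 352 px [311.5 293.7] xy [0.4772 0.1634] tray mm [-51.  77.]
```

Request:
{"method": "move_arm", "body": {"deltas": [{"claw":1,"delta_pos":[0.01,0,0],"angular":[0,0,0]},{"claw":1,"delta_pos":[0.02,0,0],"angular":[0,0,0]},{"claw":1,"delta_pos":[0.03,0,0],"angular":[0,0,0]},{"claw":1,"delta_pos":[0.04,0,0],"angular":[0,0,0]},{"claw":1,"delta_pos":[0.049,0,0],"angular":[0,0,0]},{"claw":1,"delta_pos":[0.056,0,0],"angular":[0,0,0]},{"claw":1,"delta_pos":[0.062,0,0],"angular":[0,0,0]},{"claw":1,"delta_pos":[0.065,0,0],"angular":[0,0,0]}]}}

```text
t: 4.9
position: [0.477, 0.1949, 0.0193]
ee_rot: [180.0, -0.0, 92.1]
contact_force: [-1.0, -0.2, 0.3]
gripper_width: 0.0001
gripper_force: 0.1
```

```bash
python3 look.py | grep -E "^t |green"
```

```text
t 4.9 tcp [0.477  0.1949 0.0193] F [-1.  -0.2  0.3]
side green 408 px [291.4 322.6] xy [0.4748 0.2274] tray mm [12. 65.]
```

Request:
{"method": "move_arm", "body": {"deltas": [{"claw":1,"delta_pos":[-0.015,0,0],"angular":[0,0,0]},{"claw":1,"delta_pos":[-0.02,0,-0.035],"angular":[0,0,0]},{"claw":1,"delta_pos":[-0.025,0,-0.07],"angular":[0,0,0]},{"claw":1,"delta_pos":[-0.289,0.112,-0.08],"angular":[0,0,0.037]},{"claw":1,"delta_pos":[-0.289,0.112,-0.08],"angular":[0,0,0.037]},{"claw":1,"delta_pos":[-0.289,0.112,-0.08],"angular":[0,0,0.037]},{"claw":1,"delta_pos":[-0.289,0.112,-0.08],"angular":[0,0,0.037]},{"claw":1,"delta_pos":[-0.289,0.112,-0.08],"angular":[0,0,0.037]},{"claw":1,"delta_pos":[-0.289,0.112,-0.08],"angular":[0,0,0.037]},{"claw":1,"delta_pos":[-0.289,0.112,-0.08],"angular":[0,0,0.037]},{"claw":1,"delta_pos":[-0.289,0.112,-0.08],"angular":[0,0,0.037]},{"claw":1,"delta_pos":[-0.289,0.112,-0.08],"angular":[0,0,0.037]}]}}

```text
t: 6.0
position: [0.5992, -0.0952, 0.0989]
ee_rot: [-180.0, 0.1, 89.5]
contact_force: [-0.5, 0.8, 0.1]
gripper_width: -0.0001
gripper_force: 0.0
```

Request:
{"method": "move_arm", "body": {"deltas": [{"claw":1,"delta_pos":[0,0,0.035],"angular":[0,0,0]},{"claw":1,"delta_pos":[0,0,0.06],"angular":[0,0,0]},{"claw":1,"delta_pos":[0,0,0.07],"angular":[0,0,0]},{"claw":1,"delta_pos":[0,0,0.075],"angular":[0,0,0]}]}}

```text
t: 6.33
position: [0.5972, -0.0898, 0.0224]
ee_rot: [-179.8, -0.1, 90.0]
contact_force: [-0.1, 0.8, -0.1]
gripper_width: -0.0003
gripper_force: 0.0
```

```bash
python3 look.py
```

```text
t 6.33 tcp [ 0.5972 -0.0898  0.0224] F [-0.1  0.8 -0.1]
top red 246 px [393.  206.2] xy [ 0.5492 -0.1661] tray mm [-389.   77.]
top red 243 px [462.2 264.7] xy [ 0.4134 -0.2651] tray mm [-456.  231.]
top blue 298 px [325.3 194.4] xy [ 0.6002 -0.0423] tray mm [-279.    1.]
top green 342 px [198.5 287.6] xy [0.4768 0.226 ] tray mm [10. 64.]
side red 411 px [435.8 164.4] xy [ 0.4239 -0.2903] tray mm [-483.  226.]
side red 204 px [364.8 174.5] xy [ 0.5492 -0.1684] tray mm [-391.   78.]
side blue 133 px [355.3 152.1] xy [ 0.609  -0.2304] tray mm [-464.   33.]
side blue 193 px [317.4 199.2] xy [ 0.5977 -0.041 ] tray mm [-277.    3.]
side green 408 px [291.3 322.6] xy [0.4749 0.2275] tray mm [12. 65.]
```

Request:
{"method": "move_arm", "body": {"deltas": [{"claw":1,"delta_pos":[0.003,0,0.005],"angular":[0,0,0]},{"claw":1,"delta_pos":[0.01,0,0.005],"angular":[0,0,0]},{"claw":1,"delta_pos":[0.02,0,0.005],"angular":[0,0,0]},{"claw":1,"delta_pos":[0.03,0,0.005],"angular":[0,0,0]},{"claw":1,"delta_pos":[0.04,0,0.005],"angular":[0,0,0]},{"claw":1,"delta_pos":[0.05,0,0.005],"angular":[0,0,0]},{"claw":1,"delta_pos":[0.06,0,0.005],"angular":[0,0,0]},{"claw":1,"delta_pos":[0.07,0,0.005],"angular":[0,0,0]},{"claw":1,"delta_pos":[0.08,0,0.005],"angular":[0,0,0]},{"claw":1,"delta_pos":[0.088,0,0.005],"angular":[0,0,0]},{"claw":1,"delta_pos":[0.093,0,0.005],"angular":[0,0,0]},{"claw":1,"delta_pos":[0.095,0,0.005],"angular":[0,0,0]}]}}

```text
t: 7.43
position: [0.5994, 0.0051, 0.0192]
ee_rot: [180.0, -0.0, 90.0]
contact_force: [0.9, 0.0, 0.7]
gripper_width: 0.0001
gripper_force: 0.1
```

```bash
python3 look.py | grep -E "^t |blue"
```

```text
t 7.43 tcp [0.5994 0.0051 0.0192] F [0.9 0.  0.7]
side blue 137 px [355.  152.1] xy [ 0.6096 -0.23  ] tray mm [-464.   32.]
side blue 228 px [296.7 221.8] xy [0.5975 0.0376] tray mm [-200.  -14.]
```

Request:
{"method": "move_arm", "body": {"deltas": [{"claw":1,"delta_pos":[0.01,0,0],"angular":[0,0,0]},{"claw":1,"delta_pos":[0.02,0,0],"angular":[0,0,0]},{"claw":1,"delta_pos":[0.03,0,0],"angular":[0,0,0]},{"claw":1,"delta_pos":[0.04,0,0],"angular":[0,0,0]},{"claw":1,"delta_pos":[0.05,0,0],"angular":[0,0,0]},{"claw":1,"delta_pos":[0.06,0,0],"angular":[0,0,0]},{"claw":1,"delta_pos":[0.07,0,0],"angular":[0,0,0]},{"claw":1,"delta_pos":[0.08,0,0],"angular":[0,0,0]},{"claw":1,"delta_pos":[0.09,0,0],"angular":[0,0,0]},{"claw":1,"delta_pos":[0.098,0,0],"angular":[0,0,0]},{"claw":1,"delta_pos":[0.103,0,0],"angular":[0,0,0]},{"claw":1,"delta_pos":[0.105,0,0],"angular":[0,0,0]}]}}

```text
t: 8.53
position: [0.5995, 0.1101, 0.0193]
ee_rot: [180.0, -0.0, 90.0]
contact_force: [-0.1, -0.7, 0.5]
gripper_width: 0.0
gripper_force: 0.1
```

```bash
python3 look.py | grep -E "^t |blue"
```

```text
t 8.53 tcp [0.5995 0.1101 0.0193] F [-0.1 -0.7  0.5]
top blue 296 px [416.7 169. ] xy [ 0.6122 -0.231 ] tray mm [-466.   30.]
side blue 137 px [355.  152.1] xy [ 0.6096 -0.23  ] tray mm [-464.   32.]
side blue 288 px [265.  256.2] xy [0.5977 0.1426] tray mm [-98. -37.]
```

Request:
{"method": "move_arm", "body": {"deltas": [{"claw":1,"delta_pos":[0.01,0,0],"angular":[0,0,0]},{"claw":1,"delta_pos":[0.02,0,0],"angular":[0,0,0]},{"claw":1,"delta_pos":[0.03,0,0],"angular":[0,0,0]},{"claw":1,"delta_pos":[0.04,0,0],"angular":[0,0,0]},{"claw":1,"delta_pos":[0.05,0,0],"angular":[0,0,0]},{"claw":1,"delta_pos":[0.06,0,0],"angular":[0,0,0]},{"claw":1,"delta_pos":[0.07,0,0],"angular":[0,0,0]},{"claw":1,"delta_pos":[0.08,0,0],"angular":[0,0,0]},{"claw":1,"delta_pos":[0.09,0,0],"angular":[0,0,0]},{"claw":1,"delta_pos":[0.098,0,0],"angular":[0,0,0]},{"claw":1,"delta_pos":[0.103,0,0],"angular":[0,0,0]},{"claw":1,"delta_pos":[0.105,0,0],"angular":[0,0,0]}]}}

```text
t: 9.63
position: [0.5996, 0.2151, 0.0192]
ee_rot: [-180.0, -0.0, 90.0]
contact_force: [-0.4, 0.4, -0.1]
gripper_width: 0.0
gripper_force: 0.1
```

```bash
python3 look.py | grep -E "^t |blue|green"
```

```text
t 9.63 tcp [0.5996 0.2151 0.0192] F [-0.4  0.4 -0.1]
top blue 295 px [416.7 168.9] xy [ 0.6124 -0.2311] tray mm [-466.   29.]
top green 351 px [198.3 287.6] xy [0.4768 0.2264] tray mm [10. 63.]
side blue 138 px [355.1 152.2] xy [ 0.6092 -0.2298] tray mm [-464.   32.]
side blue 366 px [227.9 296.6] xy [0.5976 0.2472] tray mm [  5. -59.]
side green 408 px [291.3 322.6] xy [0.4749 0.2275] tray mm [12. 65.]
```

Request:
{"method": "move_arm", "body": {"deltas": [{"claw":1,"delta_pos":[-0.015,0,0],"angular":[0,0,0]},{"claw":1,"delta_pos":[-0.02,0,-0.035],"angular":[0,0,0]},{"claw":1,"delta_pos":[-0.025,0,-0.07],"angular":[0,0,0]},{"claw":1,"delta_pos":[-0.434,-0.047,-0.09],"angular":[0,0,-0.038]},{"claw":1,"delta_pos":[-0.434,-0.047,-0.09],"angular":[0,0,-0.038]},{"claw":1,"delta_pos":[-0.434,-0.047,-0.09],"angular":[0,0,-0.038]},{"claw":1,"delta_pos":[-0.434,-0.047,-0.09],"angular":[0,0,-0.038]},{"claw":1,"delta_pos":[-0.434,-0.047,-0.09],"angular":[0,0,-0.038]},{"claw":1,"delta_pos":[-0.434,-0.047,-0.09],"angular":[0,0,-0.038]},{"claw":1,"delta_pos":[-0.434,-0.047,-0.09],"angular":[0,0,-0.038]},{"claw":1,"delta_pos":[-0.434,-0.047,-0.09],"angular":[0,0,-0.038]},{"claw":1,"delta_pos":[-0.434,-0.047,-0.09],"angular":[0,0,-0.038]}]}}

```text
t: 10.73
position: [0.5543, -0.1875, 0.1075]
ee_rot: [-179.9, 0.1, 91.9]
contact_force: [0.8, 0.6, -0.3]
gripper_width: 0.0001
gripper_force: 0.0
```

Request:
{"method": "move_arm", "body": {"deltas": [{"claw":1,"delta_pos":[-0.03,0,0],"angular":[0,0,0]},{"claw":1,"delta_pos":[-0.03,0,0],"angular":[0,0,0]},{"claw":1,"delta_pos":[-0.03,0,0],"angular":[0,0,0]}]}}

```text
t: 10.98
position: [0.5555, -0.2178, 0.1072]
ee_rot: [-179.9, 0.1, 91.7]
contact_force: [0.0, 0.3, -0.1]
gripper_width: 0.0002
gripper_force: 0.0
```

Request:
{"method": "move_arm", "body": {"deltas": [{"claw":1,"delta_pos":[-0.002,-0.003,0.035],"angular":[0,0,-0.008]},{"claw":1,"delta_pos":[-0.002,-0.003,0.065],"angular":[0,0,-0.008]},{"claw":1,"delta_pos":[-0.002,-0.003,0.08],"angular":[0,0,-0.008]},{"claw":1,"delta_pos":[-0.002,-0.003,0.088],"angular":[0,0,-0.008]},{"claw":1,"delta_pos":[-0.002,-0.003,0.088],"angular":[0,0,-0.008]}]}}

```text
t: 11.4
position: [0.5534, -0.2141, 0.0181]
ee_rot: [-179.8, -0.1, 92.6]
contact_force: [0.0, -0.5, 0.4]
gripper_width: -0.0001
gripper_force: 0.0
```

```bash
python3 look.py b
```

```text
t 11.4 tcp [ 0.5534 -0.2141  0.0181] F [ 0.  -0.5  0.4]
top red 71 px [378.  156.6] xy [ 0.6537 -0.1621] tray mm [-407.  -26.]
top red 338 px [394.6 204.4] xy [ 0.552  -0.1701] tray mm [-393.   75.]
top blue 321 px [179.4 225.6] xy [0.5998 0.2462] tray mm [  3. -61.]
top green 341 px [198.6 287.6] xy [0.4767 0.2258] tray mm [10. 64.]
side red 401 px [435.6 164.3] xy [ 0.4245 -0.2904] tray mm [-483.  226.]
side red 195 px [364.9 174.4] xy [ 0.5492 -0.1688] tray mm [-391.   78.]
side blue 139 px [355.1 152.1] xy [ 0.6094 -0.2301] tray mm [-464.   32.]
side blue 367 px [227.9 296.6] xy [0.5976 0.2472] tray mm [  5. -59.]
side green 406 px [291.3 322.6] xy [0.4749 0.2275] tray mm [12. 65.]
```

View pics/b_side.png

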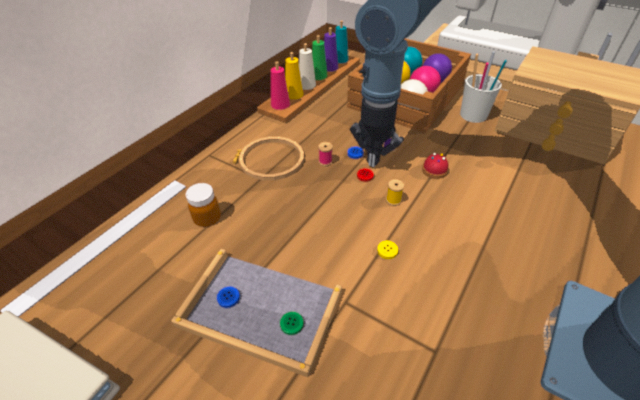

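The side view shows blue (228,297) and green (291,323) flat in the tray. The fingertips at (374,163) are just behind red (365,175), and nothing else has moved. Pushing red.

Request:
{"method": "move_arm", "body": {"deltas": [{"claw":1,"delta_pos":[0.002,-0.001,0],"angular":[0,0,0]},{"claw":1,"delta_pos":[0.01,-0.001,0],"angular":[0,0,0]},{"claw":1,"delta_pos":[0.02,-0.001,0],"angular":[0,0,0]},{"claw":1,"delta_pos":[0.03,-0.001,0],"angular":[0,0,0]},{"claw":1,"delta_pos":[0.04,-0.001,0],"angular":[0,0,0]},{"claw":1,"delta_pos":[0.05,-0.001,0],"angular":[0,0,0]},{"claw":1,"delta_pos":[0.06,-0.001,0],"angular":[0,0,0]},{"claw":1,"delta_pos":[0.07,-0.001,0],"angular":[0,0,0]},{"claw":1,"delta_pos":[0.08,-0.001,0],"angular":[0,0,0]},{"claw":1,"delta_pos":[0.088,-0.001,0],"angular":[0,0,0]},{"claw":1,"delta_pos":[0.093,-0.001,0],"angular":[0,0,0]},{"claw":1,"delta_pos":[0.095,-0.001,0],"angular":[0,0,0]}]}}

```text
t: 12.5
position: [0.5493, -0.1192, 0.0194]
ee_rot: [-180.0, -0.0, 92.6]
contact_force: [0.1, -0.1, -0.1]
gripper_width: 0.0001
gripper_force: 0.1
```

```bash
python3 look.py | grep -E "^t |red"
```

```text
t 12.5 tcp [ 0.5493 -0.1192  0.0194] F [ 0.1 -0.1 -0.1]
top red 321 px [353.2 215.8] xy [ 0.5473 -0.0862] tray mm [-310.   62.]
top red 92 px [460.2 267.2] xy [ 0.4098 -0.2601] tray mm [-451.  234.]
side red 415 px [435.8 164.3] xy [ 0.4241 -0.2906] tray mm [-484.  226.]
side red 227 px [348.6 196.1] xy [ 0.5451 -0.0857] tray mm [-309.   64.]
```

Request:
{"method": "move_arm", "body": {"deltas": [{"claw":1,"delta_pos":[-0.005,-0.001,0],"angular":[0,0,0.01]},{"claw":1,"delta_pos":[0,-0.0013,0],"angular":[0,0,0.01]},{"claw":1,"delta_pos":[0.01,-0.0012,0],"angular":[0,0,0.01]},{"claw":1,"delta_pos":[0.021,-0.0011,0],"angular":[0,0,0.01]},{"claw":1,"delta_pos":[0.032,-0.001,0],"angular":[0,0,0.01]},{"claw":1,"delta_pos":[0.043,-0.0009,0],"angular":[0,0,0.01]},{"claw":1,"delta_pos":[0.054,-0.0008,0],"angular":[0,0,0.01]},{"claw":1,"delta_pos":[0.065,-0.0007,0],"angular":[0,0,0.01]},{"claw":1,"delta_pos":[0.076,-0.0006,0],"angular":[0,0,0.01]},{"claw":1,"delta_pos":[0.085,-0.0005,0],"angular":[0,0,0.01]},{"claw":1,"delta_pos":[0.092,-0.0004,0],"angular":[0,0,0.01]},{"claw":1,"delta_pos":[0.095,-0.0004,0],"angular":[0,0,0.01]}]}}

```text
t: 13.6
position: [0.5447, -0.0239, 0.0195]
ee_rot: [180.0, -0.0, 92.0]
contact_force: [0.6, 0.2, 0.8]
gripper_width: -0.0001
gripper_force: 0.1
```

```bash
python3 look.py | grep -E "^t |red"
```

```text
t 13.6 tcp [ 0.5447 -0.0239  0.0195] F [0.6 0.2 0.8]
side red 405 px [435.7 164.5] xy [ 0.424  -0.2898] tray mm [-483.  226.]
side red 270 px [326.7 223.9] xy [0.5421 0.0095] tray mm [-216.   46.]
```

Request:
{"method": "move_arm", "body": {"deltas": [{"claw":1,"delta_pos":[0.01,0,0],"angular":[0,0,0]},{"claw":1,"delta_pos":[0.02,0,0],"angular":[0,0,0]},{"claw":1,"delta_pos":[0.03,0,0],"angular":[0,0,0]},{"claw":1,"delta_pos":[0.04,0,0],"angular":[0,0,0]},{"claw":1,"delta_pos":[0.05,0,0],"angular":[0,0,0]},{"claw":1,"delta_pos":[0.06,0,0],"angular":[0,0,0]},{"claw":1,"delta_pos":[0.07,0,0],"angular":[0,0,0]},{"claw":1,"delta_pos":[0.08,0,0],"angular":[0,0,0]},{"claw":1,"delta_pos":[0.09,0,0],"angular":[0,0,0]},{"claw":1,"delta_pos":[0.1,0,0],"angular":[0,0,0]},{"claw":1,"delta_pos":[0.107,0,0],"angular":[0,0,0]},{"claw":1,"delta_pos":[0.11,0,0],"angular":[0,0,0]}]}}

```text
t: 14.7
position: [0.5409, 0.0862, 0.0195]
ee_rot: [180.0, -0.0, 92.0]
contact_force: [0.3, 0.5, -0.3]
gripper_width: 0.0001
gripper_force: 0.1
```

```bash
python3 look.py | grep -E "^t |red"
```

```text
t 14.7 tcp [0.5409 0.0862 0.0195] F [ 0.3  0.5 -0.3]
top red 73 px [378.2 156.7] xy [ 0.6534 -0.1624] tray mm [-408.  -25.]
side red 399 px [435.6 164.5] xy [ 0.4242 -0.2897] tray mm [-483.  226.]
side red 330 px [297.4 261.2] xy [0.5387 0.119 ] tray mm [-108.   26.]
```

Request:
{"method": "move_arm", "body": {"deltas": [{"claw":1,"delta_pos":[0.01,0,0],"angular":[0,0,0]},{"claw":1,"delta_pos":[0.021,0,0],"angular":[0,0,0]},{"claw":1,"delta_pos":[0.032,0,0],"angular":[0,0,0]},{"claw":1,"delta_pos":[0.043,0,0],"angular":[0,0,0]},{"claw":1,"delta_pos":[0.054,0,0],"angular":[0,0,0]},{"claw":1,"delta_pos":[0.065,0,0],"angular":[0,0,0]},{"claw":1,"delta_pos":[0.076,0,0],"angular":[0,0,0]},{"claw":1,"delta_pos":[0.087,0,0],"angular":[0,0,0]},{"claw":1,"delta_pos":[0.097,0,0],"angular":[0,0,0]},{"claw":1,"delta_pos":[0.105,0,0],"angular":[0,0,0]},{"claw":1,"delta_pos":[0.112,0,0],"angular":[0,0,0]},{"claw":1,"delta_pos":[0.115,0,0],"angular":[0,0,0]}]}}

```text
t: 15.8
position: [0.5369, 0.2007, 0.0194]
ee_rot: [180.0, -0.0, 92.0]
contact_force: [-0.9, -0.8, 0.9]
gripper_width: 0.0
gripper_force: 0.1
```

Request:
{"method": "move_arm", "body": {"deltas": [{"claw":1,"delta_pos":[-0.015,0,0],"angular":[0,0,0]},{"claw":1,"delta_pos":[-0.03,0,0],"angular":[0,0,0]},{"claw":1,"delta_pos":[-0.04,0,-0.03],"angular":[0,0,0]},{"claw":1,"delta_pos":[-0.07,0,-0.07],"angular":[0,0,0]},{"claw":1,"delta_pos":[-0.1,0,-0.1],"angular":[0,0,0]},{"claw":1,"delta_pos":[-0.13,0,-0.13],"angular":[0,0,0]},{"claw":1,"delta_pos":[-0.16,0,-0.15],"angular":[0,0,0]},{"claw":1,"delta_pos":[-0.19,0,-0.16],"angular":[0,0,0]},{"claw":1,"delta_pos":[-0.2,0,-0.16],"angular":[0,0,0]},{"claw":1,"delta_pos":[-0.2,0,-0.16],"angular":[0,0,0]}]}}

```text
t: 16.63
position: [0.5443, -0.0055, 0.1801]
ee_rot: [179.9, 0.1, 91.5]
contact_force: [-0.6, 0.3, 0.5]
gripper_width: 0.0
gripper_force: 0.0
```

```bash
python3 look.py c
```

```text
t 16.63 tcp [ 0.5443 -0.0055  0.1801] F [-0.6  0.3  0.5]
top red 358 px [190.7 256.3] xy [0.537  0.2326] tray mm [3. 3.]
top blue 318 px [179.4 225.6] xy [0.5998 0.2462] tray mm [  3. -61.]
top green 347 px [198.3 287.6] xy [0.4768 0.2264] tray mm [10. 63.]
side red 402 px [435.8 164.5] xy [ 0.4238 -0.2899] tray mm [-483.  226.]
side red 399 px [260.8 308. ] xy [0.5348 0.2336] tray mm [5. 5.]
side blue 138 px [355.1 152.2] xy [ 0.6092 -0.2298] tray mm [-464.   32.]
side blue 369 px [227.8 296.5] xy [0.5979 0.2472] tray mm [  5. -59.]
side green 407 px [291.3 322.6] xy [0.4749 0.2275] tray mm [12. 65.]
```

View pics/c_side.png

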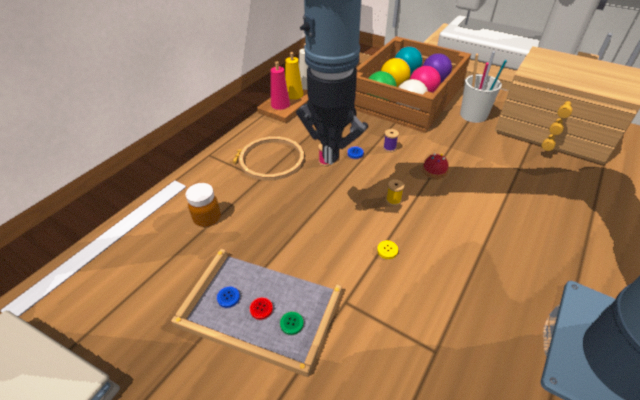

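The side view shows blue (228,297), red (261,308) and green (291,323) flat and separate, well inside the tray. The bystanders and look-alikes are where they started, and the arm is clear.

```bash
python3 -c "
from workcell import arm
print(arm.sign_off())"
```

```text
the job is handed in; nothing more can be done
None
```

The red, blue and green buttons lie flat and side by side, wholly inside the tray; the bystanders and look-alikes were left where they stood, and I handed the job in at about 17 s of the 64 s allowed.

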